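# Clear the cam lift and hold it at full lift

### The job

Somebody has parked a mug on top of the small cam lift: take it off, keeping it upright, and stand it on the bare bench beside the lift before the lift plate is raised. Then swing the lift's lever over to where the plate stands at its highest, and hold it there: the lever springs back when let go, so finish with the gripper still holding the lever at full lift. Leave the other things where they are.

Things in the scene. Friction and masses are not known exactly. Their poses are not given: they have to be found in the camera images.
- cam_lift: the cam lift, fixed to the bench: dark steel base plate 134 x 110 x 12 mm; two fixed aluminium rails on top, 120 mm long, upper faces 86 mm above the bench, and between them the aluminium lift plate, which a steel eccentric below pushes up. Origin at the centre of its underside on the bench, z up; x points along the rails to the side where the lever rests, -y to the side on which the lever sits (roughly towards the robot). The lever arm swings 62 mm from the centre line.
- cam_lever (a joint): angle of the lever, rad: about 0 (-0.1 to 0.1 at the start) where it rests pointing along the lift's +x, 10 degrees above level; grows as the lever swings up and over towards the lift's -x; the plate is at its highest at 1.40, where the lever stands straight up; beyond that the plate sinks again (stop at 2.1). A spring pulls the lever back to rest: moving it takes about 2 to 5 N at the handle.
- lever_grip (a point): the grip point of the lever's cross handle: a smooth black round bar, 16 mm diameter, 64 mm long, that stands out level from the free end of the steel lever along the lift's -y, parallel to the lever's axle; the point lies on the bar's centre line, 38 mm outward of the lever arm and 29 mm from the bar's free end. It travels on a circle of radius 110 mm about lever_pivot; the bar turns with the lever.
- lever_pivot (a point): point on the lever's level axle line (along the lift's y), 45 mm above the bench, in the plane in which lever_grip travels
- plate_top (a point): centre of the upper face of the lift plate, 108 x 42 mm, 8 mm thick, which rises straight up between the rails and stays level: about 80 to 84 mm above the bench at the start (below the rails), 97 mm at full lift (11 mm above them)
- mug_mid (a point): centre of the mug's round body, half-way up: an open mug 94 mm high, 86 mm in diameter, about 0.24 kg (hidden changes), standing on the two rails, over the plate, at the start (foot 86 mm above the bench). z up; the handle stands out along -y and faces roughly the lift's -x. The point is 47 mm above the mug's foot. (A second mug far off at the back left corner is part of the room.)
- mug_handle (a point): upper part of the mug's handle, 60 mm from the mug's axis and 72 mm above its foot: a grip up to 24 mm wide (along the mug's x), reaching from 17 to 88 mm above the foot and 37 to 74 mm from the mug's axis. Same axes as mug_mid.
- dial_gauge: dial gauge lying on its back, 107 x 60 x 22 mm, origin under its centre; bystander
- block_orange: small fixture block, 30 x 40 x 22 mm, origin under its centre; bystander
- block_steel: ground steel block, 20 x 45 x 20 mm, origin under its centre; bystander
- esd_brush: flat black brush, 28 x 173 x 9 mm, origin under its centre, lying nearest the robot; bystander
- mug: the same mug as a whole, origin under it, 16 mm from the mug's axis towards the handle; axes as mug_mid
Mind the look-alikes: they are no part of the job. What is shaped like the mug but pink or yellow is not meant.

How it is judged:
On the way:
1. the mug stands upright on the bench beside the lift, clear of it and let go (height (world z) of mug_mid between 0.042 and 0.052 m and angle between mug_mid's own z axis and vertical below 0.1 rad and contact force between the fingers and mug below 0.1 N and contact force between mug and cam_lift below 0.05 N and horizontal distance between mug_mid and cam_lift below 0.4 m and linear speed of mug below 0.03 m/s), for 0.2 s.
At the end, for the whole second after the job is handed in: Mug upright (0.1 rad) on the bench, at rest, let go, clear of the lift, within 0.40 m of it; lever still and within 0.17 rad of its highest lift point, plate top 96 mm or more above the bench, fingers pressing on the lever (over 1 N, within 90 mm of its grip point) (all of step 1 and value of joint cam_lever between 1.23 and 1.57 rad and height (world z) of plate_top above 0.096 m and velocity of joint cam_lever between -0.1 and 0.1 rad/s and contact force between the fingers and cam_lift above 1 N and distance between the grasp point and lever_grip below 0.09 m); the arm keeps its last pose, push and grip.
It fails at once if the plate is raised above the rails with the mug still on the lift (height (world z) of plate_top above 0.088 m and contact force between mug and cam_lift above 0.3 N).
It fails at once if the mug is tipped more than 0.6 rad (angle between mug_mid's own z axis and vertical above 0.6 rad).
It fails at once if a bystander is moved more than 30 mm (distance of any of dial_gauge, block_orange, block_steel, esd_brush from where it was at the start of the episode above 0.03 m).
It also fails if it takes over 50 s, if anything falls off the work surface, if the arm or the gripper's body presses on something with over 40 N, if the wrist force passes 120 N, or if a joint passes its speed limit or range.

### The arm

A 6-joint arm with a two-finger parallel gripper is mounted at the origin on a cart in front of the work surface, level with it; the furniture and walls round the work are solid. World frame = base frame: x ahead of the robot, y to its left, z up, the work surface at z = 0. Lengths are in m, angles in rad, forces in N, time in s.
With the tool pointing down it reaches from about 0.35 to 0.8 m from the base axis. Payload 7.3 kg.
Tool frame: the origin (TCP) lies on the centre line of the jaws, within the pads' length; the fingertips stand 17 mm ahead of it and the grasp point (between the pads) lies 2 mm behind it; z points along the fingers, y is the direction in which the jaws open and shut (so a half turn about z gives the same grasp; the last joint's range is limited). The gripper opens to 85 mm and grips with 20 to 120 N. Pads are 22 mm wide; open, the fingers measure 114 mm over their backs; the gripper's body (76 mm by 85 mm) begins 54 mm behind the grasp point. The pads swing forward as they close: fully open they stand 13 mm farther back than shut.
Start: joints at [1.131, 0.342, 1.524, -0, 1.275, -0.146], TCP at [0.152, 0.503, 0.248] pointing down, gripper open.
Joint ranges: [-2.53, 2.53], [-0.77, 2.02], [0.04, 2.7], [-1, 4.14], [0.28, 2.66], [-3.11, 3.11]. Speed limits (rad/s): [2.57, 2.57, 3.14, 3.14, 3.14, 3.14].

### API

Orientations are given as a 3x3 rotation matrix whose columns are the frame's x, y, z axes.
In Python, from cell import bot, cams gives the robot as it stands.
- The arm moves only by the tool send_rows, never from a script. Its argument "steps" is a list of rows, each a list of 5 numbers: the shift along the world's x, y, z in m, then the turn about the world's z in rad, then the gripper's target within -1 to 1 (shut at 1, half-way at 0, fully open at -1). In form: [[tx, ty, tz, yaw, hand], ...]. A call has 1 to 12 rows; each row is the pose to reach, as a shift and turn from the pose commanded when the call began; what a row does not reach only later rows make up. A row lasts 1/12 s, in which the tool goes at most 41.7 mm and 7.16 degrees, less where a joint would pass 70% of its speed; a pose out of reach is approached as far as the arm can. A call with a gripper value outside its range is refused whole. The fingers move at their own pace and stop on an object; "grip_force" is the grip in N (left out, the last holds). Time passes only in rows, so rows that repeat a pose let the fingers close. It gives the time, the measured TCP pose, the force and the opening at its end, in the units of the state.
- bot.get_state(): the state, without advancing time (a new reading comes with each control period).
- cams.grab_frame(name): name is "scene" or "top"; returns a dict with "img" (384x512x3 uint8, blue, green, red), "depth" (384x512 float32, m along the optical axis (not along the pixel's ray), 0 where there is no reading), "camera_matrix" (3x3 intrinsics, pixels), "world_to_cam" (4x4, takes a point from world to camera coordinates). Camera axes: x right, y up, looking along -z (the intrinsics and any distortion apply to the point x, -y, -z); pixel columns grow to the right and rows downward; lengths in m; the calibration is good to about 2 mm. A picture is of the moment at which its call begins.
- bot.job_done(): hands the job in, once; it reports no verdict.
The state is a dict: "clock": time; "qpos": joint angles; "qd": joint speeds; "joint_efforts": joint torques, N m; "eef_pos": TCP position; "eef_rot": TCP orientation; "contact_force": force on the tool from outside, world axes, zero at the start; "torque": the same for the moment, N m; "opening": finger opening in m.
Only numpy, scipy, OpenCV 4.12 (cv2) and the standard library are available. Lean on these libraries where they do the work, as an engineer would, in place of code of your own. Each camera call takes 0.05 s, during which the arm holds its last target.

## Working session

There is one attempt and no reset: what is moved stays moved. The work goes in short steps, Python scripts to look and compute and a tool call to move; the robot and the scene stay as the last step left them, time stands still between calls to the robot, and variables do not carry over. Pictures are saved under pics/ and viewed, and the job is handed in when it is done.

Besides the shell and the picture viewer there is one more tool, called after "Request:" as a command line: name --pt "numbers of a row" for each row, then --argument value for the rest. send_rows: Moves the arm, as the interface text tells. Its arguments: {"type":"object","properties":{"steps":{"type":"array"},"grip_force":{"type":"number"}},"required":["steps"]}

```bash
mkdir -p pics; ls; cat > h.py <<'E'
import numpy as np, cv2
from cell import bot, cams
def grab(n):
    f=cams.grab_frame(n); return f
def world(f):
    K=np.array(f["camera_matrix"]);T=np.linalg.inv(np.array(f["world_to_cam"]));d=f["depth"]
    h,w=d.shape;u,v=np.meshgrid(np.arange(w),np.arange(h))
    X=(u-K[0,2])/K[0,0]*d;Y=-(v-K[1,2])/K[1,1]*d
    P=np.stack([X,Y,-d,np.ones_like(d)],-1)@T.T
    P=P[...,:3].copy();P[d<=0]=np.nan
    return P
E
python3 - <<'E'
from h import *
for n in("scene","top"):
    f=grab(n);cv2.imwrite(f"pics/{n}0.png",f["img"]);np.savez(f"{n}0.npz",**f)
    print(n,f["camera_matrix"],f["world_to_cam"],[k for k in f])
print(bot.get_state())
E
```

```text
pics
scene [[410.51844153   0.         262.49479825]
 [  0.         410.51844153 183.25404413]
 [  0.           0.           1.        ]] [[ 0.90102658 -0.43373095  0.00534514 -0.54644776]
 [ 0.27000043  0.5704543   0.77568141 -0.21113937]
 [-0.33948619 -0.69746638  0.63110203 -0.93566376]
 [ 0.          0.          0.          1.        ]] ['img', 'depth', 'camera_matrix', 'world_to_cam']
top [[372.97343841   0.         255.29986632]
 [  0.         372.97343841 187.43250128]
 [  0.           0.           1.        ]] [[ 6.26916608e-02 -9.98032934e-01 -1.38820870e-04 -1.03199151e-01]
 [ 9.75097993e-01  6.12213485e-02  2.13156871e-01 -6.13569914e-01]
 [-2.12729078e-01 -1.34985222e-02  9.77017978e-01 -8.84503561e-01]
 [ 0.00000000e+00  0.00000000e+00  0.00000000e+00  1.00000000e+00]] ['img', 'depth', 'camera_matrix', 'world_to_cam']
{'clock': 0.1, 'qpos': array([ 1.13098252e+00,  3.42678031e-01,  1.52492706e+00,  5.58148026e-06,
        1.27537790e+00, -1.45982411e-01]), 'qd': array([ 4.27255302e-04, -2.97103384e-03, -2.37509783e-03,  1.60027659e-03,
       -3.58870299e-04, -2.58912204e-05]), 'joint_efforts': array([ 1.77224636e-03, -4.34450090e+01, -2.46486515e+01, -1.15326666e-04,
        4.87966812e-03, -1.54200552e-05]), 'eef_pos': array([0.15187799, 0.50220775, 0.24768052]), 'eef_rot': array([[-9.57140716e-01,  2.89622675e-01, -5.96793694e-04],
       [ 2.89623216e-01,  9.57139915e-01, -1.25574010e-03],
       [ 2.07524257e-04, -1.37476529e-03, -9.99999033e-01]]), 'contact_force': array([-0.19006792, -0.47342186, -0.22012254]), 'torque': array([ 0.02145903, -0.00867109, -0.04543338]), 'opening': 0.08533089487042898}
```

View pics/scene0.png

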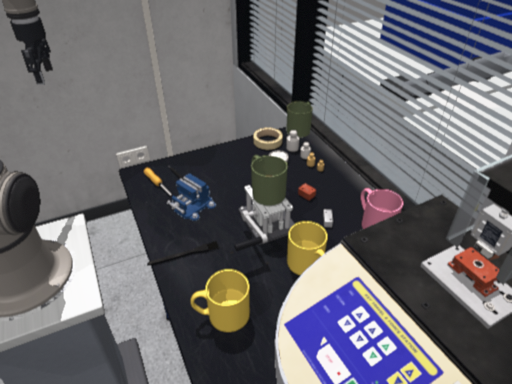

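View pics/top0.png

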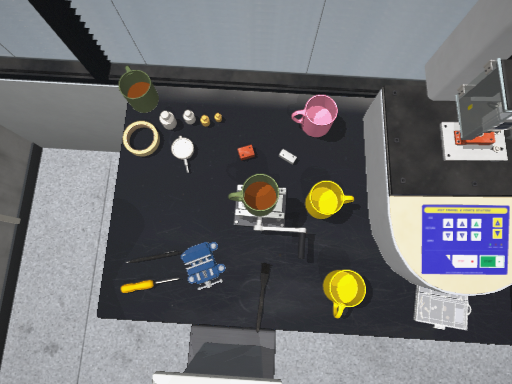

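The scene view shows the green mug on the lift at scene (268,180). In the top view it is at (260,195), with its handle pointing left at about (235,196). The lever runs right from about (258,225) to (305,232), and its black bar hangs down to (304,258).

Things that could be mistaken for the mug, by top pixel:
- Second green mug at the back left (138,90)
- Yellow mugs (325,200) and (345,288)
- Pink mug (318,117)

I choose the green one at (260,195), which stands on the lift. Next is a close crop to check it.

```bash
python3 - <<'E'
from h import *
f=dict(np.load("top0.npz"));c=f["img"][130:340,170:380];cv2.imwrite("pics/crop_top.png",cv2.resize(c,None,fx=2.8,fy=2.8,interpolation=cv2.INTER_CUBIC))
s=dict(np.load("scene0.npz"));c=s["img"][140:260,190:350];cv2.imwrite("pics/crop_sc.png",cv2.resize(c,None,fx=4,fy=4,interpolation=cv2.INTER_CUBIC))
P=world(f);I=f["img"].astype(int)
g=np.zeros(P.shape[:2],bool);g[165:225,222:290]=1
z=P[...,2]
m=g&(z>0.172)&(z<0.19)
pts=P[m];print("rim",m.sum(),pts.min(0),pts.max(0),np.median(pts,0))
def px(u,v):return np.round(P[v,u],4)
for u,v in [(305,258),(304,245),(304,236),(283,229),(259,228),(240,205),(240,220),(280,190),(283,215),(236,196),(232,196),(247,152),(288,157),(265,268),(262,300),(205,262),(325,190),(345,275)]:print(u,v,px(u,v))
P2=world(s);z=P2[...,2]
g=np.zeros(z.shape,bool);g[150:230,240:300]=1
m=g&(z>0.172)&(z<0.19);pts=P2[m];print("rim s",m.sum(),pts.min(0),pts.max(0))
E
```

```text
rim 229 [ 0.5418966  -0.11800926  0.17200917] [ 0.62619352 -0.01450309  0.18387836] [ 0.58006543 -0.06415706  0.17867524]
305 258 [ 0.4524 -0.2056  0.    ]
304 245 [ 0.4809 -0.1927  0.0722]
304 236 [ 0.503  -0.1921  0.0713]
283 229 [ 0.5177 -0.1401  0.0646]
259 228 [ 0.5169 -0.0802  0.0596]
240 205 [ 0.5683 -0.0298  0.0833]
240 220 [ 0.5401 -0.0289  0.0112]
280 190 [ 0.6121 -0.1267  0.0846]
283 215 [ 0.5498 -0.1371  0.0849]
236 196 [ 0.5733 -0.024   0.1725]
232 196 [ 0.5728 -0.015   0.1722]
247 152 [ 0.7263 -0.0351  0.0203]
288 157 [ 0.7187 -0.1474  0.0215]
265 268 [ 0.4202 -0.1021  0.0082]
262 300 [ 0.3405 -0.0991  0.0093]
205 262 [0.425  0.0444 0.0809]
325 190 [ 0.6299 -0.2473  0.0363]
345 275 [ 0.4155 -0.3028  0.0339]
rim s 289 [ 0.54185656 -0.12221486  0.17201285] [ 0.62635397 -0.01690768  0.18251729]
```

View pics/crop_top.png

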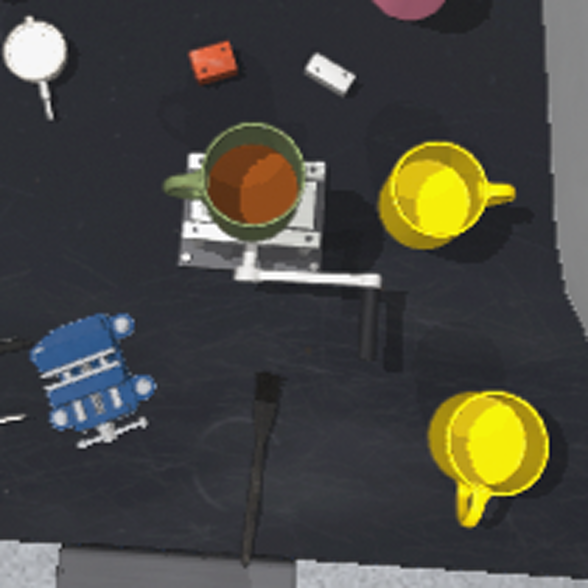

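View pics/crop_sc.png

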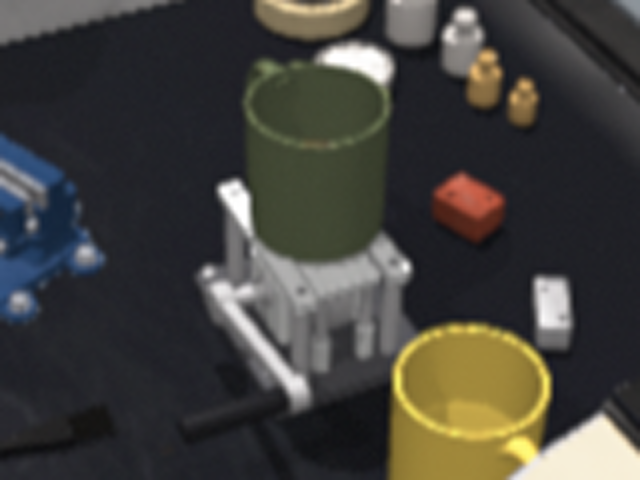

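The crop shows a dark green mug standing on the rails, with its handle at crop (180,185) pointing left. The lever arm ends at crop (375,280), and the black bar runs down to (368,355). That is the right mug. Now I'll get exact positions.

```bash
python3 - <<'E'
from h import *
from scipy.optimize import least_squares
S=[]
for n in("top","scene"):
    f=dict(np.load(n+"0.npz"));P=world(f).reshape(-1,3);I=f["img"].reshape(-1,3).astype(int)
    ok=np.isfinite(P).all(1);P=P[ok];I=I[ok]
    box=(abs(P[:,0]-.584)<.06)&(P[:,1]>-.135)&(P[:,1]<.02)
    rim=P[box&(P[:,2]>.177)&(P[:,2]<.186)]
    # outside wall/handle points
    r=least_squares(lambda p:np.hypot(rim[:,0]-p[0],rim[:,1]-p[1])-p[2],[.584,-.077,.042],loss='soft_l1',f_scale=.002).x
    print(n,"rim fit",r,len(rim),np.median(rim[:,2]))
    h=P[box&(P[:,2]>.10)&(np.hypot(P[:,0]-r[0],P[:,1]-r[1])>.047)]
    print(" handle",len(h),h.min(0),h.max(0))
    for lo in(.047,.053,.059,.065):
        d=np.hypot(h[:,0]-r[0],h[:,1]-r[1]);k=h[(d>=lo)&(d<lo+.008)]
        if len(k):print("  ",lo,k[:,:2].mean(0),np.ptp(k[:,0]),k[:,2].max(), np.degrees(np.arctan2(k[:,1].mean()-r[1],k[:,0].mean()-r[0])))
    ra=P[(abs(P[:,2]-.086)<.003)&(abs(P[:,0]-.575)<.09)&(abs(P[:,1]+.08)<.09)]
    print(" rails",len(ra),cv2.minAreaRect(ra[:,:2].astype(np.float32)*1000))
    ba=P[(P[:,2]>.012*0-1)&(P[:,2]<.02)&(P[:,2]>.007)&(abs(P[:,0]-.575)<.09)&(abs(P[:,1]+.08)<.09)]
    print(" base",len(ba),cv2.minAreaRect(ba[:,:2].astype(np.float32)*1000))
    b=P[(P[:,2]>.045)&(P[:,2]<.085)&(P[:,0]<.512)&(P[:,0]>.42)&(P[:,1]<-.16)&(P[:,1]>-.23)]
    print(" bar",len(b),b.min(0),b.max(0),b.mean(0))
    v=cv2.fitLine(b.astype(np.float32),cv2.DIST_HUBER,0,.01,.01).ravel();print("  ",v,np.degrees(np.arctan2(v[1],v[0])))
    a=P[(P[:,2]>.045)&(P[:,2]<.085)&(P[:,0]<.53)&(P[:,0]>.505)&(P[:,1]<-.08)&(P[:,1]>-.20)]
    v=cv2.fitLine(a.astype(np.float32),cv2.DIST_HUBER,0,.01,.01).ravel();print(" arm",len(a),v)
E
```

```text
top rim fit [ 0.58425233 -0.07738316  0.04090037] 149 0.1796560820077464
 handle 94 [ 0.57137836 -0.03074105  0.106628  ] [ 0.58296299 -0.00422227  0.17587862]
   0.047 [ 0.57777736 -0.02688809] 0.009831875463015227 0.1758786210496286 97.3071480913465
   0.053 [ 0.57760907 -0.02065285] 0.0096793496145815 0.1758786210496286 96.67905913394527
   0.059 [ 0.57559231 -0.01509897] 0.00856830970356881 0.1725581209064042 97.91567990751994
   0.065 [ 0.5746443  -0.01014549] 0.009107385561522352 0.17043339433686722 98.13232099750222
 rails 295 ((580.6104736328125, -80.3743896484375), (118.75489807128906, 75.34197998046875), 89.4678955078125)
 base 524 ((580.129150390625, -80.0444107055664), (107.65734100341797, 135.3630828857422), 0.44705823063850403)
 bar 167 [ 0.4488993  -0.19437384  0.06522783] [ 0.51000193 -0.17846695  0.07877475] [ 0.47871678 -0.18565144  0.07324392]
   [ 0.99970645 -0.00752487  0.02303015  0.47871745 -0.18565169  0.07324404] -0.43126196
 arm 214 [ 0.02164933  0.98249227 -0.18504138  0.5177085  -0.12309052  0.06118141]
scene rim fit [ 0.58385442 -0.07953038  0.04100826] 1
[... 295 characters left out ...]
4
   0.059 [ 0.57414639 -0.01877292] 0.008995415150033437 0.17461380783190605 99.0781730642324
   0.065 [ 0.57338556 -0.01096241] 0.006147448771598452 0.16331007917093254 98.68079607035992
 rails 290 ((580.510498046875, -81.54928588867188), (122.00326538085938, 76.8212890625), 88.87419128417969)
 base 494 ((581.540771484375, -81.75526428222656), (134.8288116455078, 112.31129455566406), 88.98094177246094)
 bar 199 [ 0.44743136 -0.19905441  0.06216779] [ 0.51180813 -0.18053588  0.07853888] [ 0.47885202 -0.19087135  0.07222359]
   [ 0.99917865 -0.0389489   0.01117836  0.47885126 -0.19087102  0.07222348] -2.232312
 arm 219 [ 0.03369034  0.98340094 -0.17829043  0.51618993 -0.14415818  0.06396912]
```

Request:
send_rows --pt "0.4235 -0.519 0.02 -1.138 -1" --pt "0.4235 -0.519 0.02 -1.138 -1" --pt "0.4235 -0.519 0.02 -1.138 -1" --pt "0.4235 -0.519 0.02 -1.138 -1" --pt "0.4235 -0.519 0.02 -1.138 -1" --pt "0.4235 -0.519 0.02 -1.138 -1" --pt "0.4235 -0.519 0.02 -1.138 -1" --pt "0.4235 -0.519 0.02 -1.138 -1" --pt "0.4235 -0.519 0.02 -1.138 -1" --pt "0.4235 -0.519 0.02 -1.138 -1" --pt "0.4235 -0.519 0.02 -1.138 -1" --pt "0.4235 -0.519 0.02 -1.138 -1"

```text
clock: 1.1
eef_pos: [0.4687, 0.1133, 0.2632]
eef_rot: [[-0.138, 0.99, -0.0], [0.99, 0.138, 0.0], [0.0, -0.0, -1.0]]
contact_force: [0.5, 1.4, 0.6]
opening: 0.0854
```

Request:
send_rows --pt "0.107 -0.131 0 0 -1" --pt "0.107 -0.131 0 0 -1" --pt "0.107 -0.131 0 0 -1" --pt "0.107 -0.131 0 0 -1" --pt "0.107 -0.131 0 0 -1" --pt "0.107 -0.131 0 0 -1" --pt "0.107 -0.131 0 0 -1" --pt "0.107 -0.131 0 0 -1"

```text
clock: 1.77
eef_pos: [0.5743, -0.0147, 0.2631]
eef_rot: [[-0.14, 0.99, -0.001], [0.99, 0.14, 0.0], [0.001, -0.001, -1.0]]
contact_force: [-0.0, -0.3, -0.0]
opening: 0.0855
```

```bash
python3 - <<'E'
from h import *
s=bot.get_state();print(s["clock"],s["eef_pos"],s["eef_rot"],s["contact_force"])
f=grab("top");c=f["img"][130:300,170:380];cv2.imwrite("pics/t1.png",cv2.resize(c,None,fx=3,fy=3))
E
```

```text
1.7667 [ 0.5742768  -0.01471474  0.26308599] [[-1.39503643e-01  9.90221241e-01 -7.91591234e-04]
 [ 9.90221423e-01  1.39503996e-01  4.10049220e-04]
 [ 5.16469588e-04 -7.26647238e-04 -9.99999603e-01]] [-4.74365014e-02 -2.52027268e-01 -1.00499379e-05]
```

View pics/t1.png

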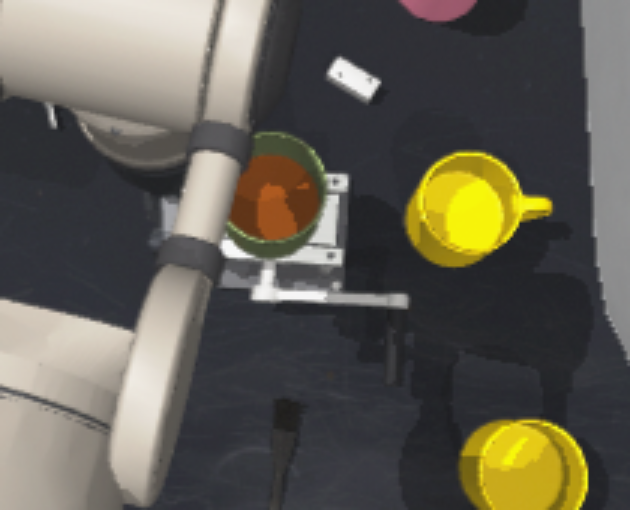

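The arm hides the handle from above, but the mug at crop (270,195) is where it was. I'll descend onto the handle.

Request:
send_rows --pt "0.001 -0.002 -0.03 0 -1" --pt "0.001 -0.002 -0.06 0 -1" --pt "0.001 -0.002 -0.08 0 -1" --pt "0.001 -0.002 -0.095 0 -1" --pt "0.001 -0.002 -0.108 0 -1" --pt "0.001 -0.002 -0.108 0 -1" --pt "0.001 -0.002 -0.108 0 -1"

```text
clock: 2.4
eef_pos: [0.5755, -0.0167, 0.1554]
eef_rot: [[-0.14, 0.99, -0.001], [0.99, 0.14, 0.0], [0.0, -0.001, -1.0]]
contact_force: [0.0, 0.7, 0.1]
opening: 0.0856
```

```bash
python3 - <<'E'
from h import *
f=grab("scene");c=f["img"][120:250,200:340];cv2.imwrite("pics/s2.png",cv2.resize(c,None,fx=4.2,fy=4.2))
E
```

```text
(no output)
```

View pics/s2.png

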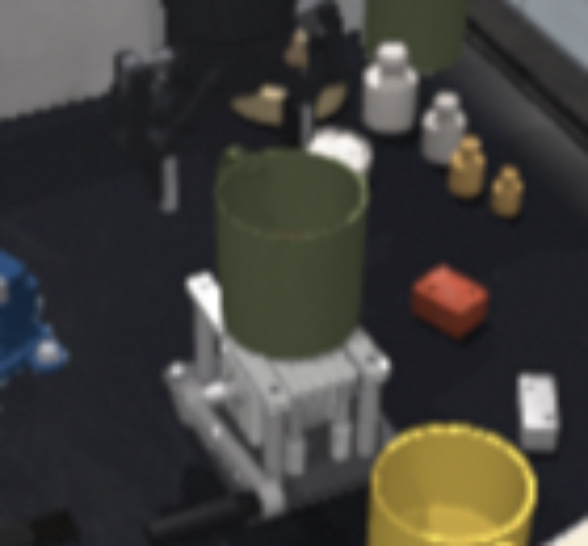

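The open fingers straddle the handle: one is at crop (165,180), the other is behind the mug at (300,120), and the handle is at (232,158). Closing the gripper now.

Request:
send_rows --pt "0 0 0 0 0.2" --pt "0 0 0 0 0.5" --pt "0 0 0 0 1" --pt "0 0 0 0 1" --pt "0 0 0 0 1" --pt "0 0 0 0 1" --pt "0 0 0 0 1" --pt "0 0 0 0 1" --pt "0 0 0 0 1" --pt "0 0 0 0 1" --pt "0 0 0 0 1" --pt "0 0 0 0 1" --grip_force 70

```text
clock: 3.45
eef_pos: [0.5762, -0.0176, 0.1556]
eef_rot: [[-0.139, 0.99, 0.001], [0.99, 0.139, 0.0], [-0.0, 0.001, -1.0]]
contact_force: [-1.1, 1.2, 4.9]
opening: 0.016
```

Request:
send_rows --pt "0 0 0.005 0 1" --pt "0 0 0.01 0 1" --pt "0 0 0.02 0 1" --pt "0 0 0.03 0 1" --pt "0 0 0.04 0 1" --pt "0 0 0.04 0 1" --pt "0 0 0.04 0 1"

```text
clock: 4.03
eef_pos: [0.5764, -0.0178, 0.1962]
eef_rot: [[-0.138, 0.99, 0.002], [0.99, 0.138, -0.0], [-0.001, 0.002, -1.0]]
contact_force: [0.0, 0.4, -2.7]
opening: 0.0156
```

```bash
python3 - <<'E'
from h import *
f=grab("scene");c=f["img"][100:250,200:340];cv2.imwrite("pics/s3.png",cv2.resize(c,None,fx=3.9,fy=3.9))
s=bot.get_state();print(s["eef_pos"],s["contact_force"],s["torque"],s["opening"])
E
```

```text
[ 0.57596724 -0.01771047  0.19547903] [ 0.44275313 -0.59465266 -2.21545558] [ 0.15251774 -0.00814379 -0.02376133] 0.015850909797448614
```

View pics/s3.png

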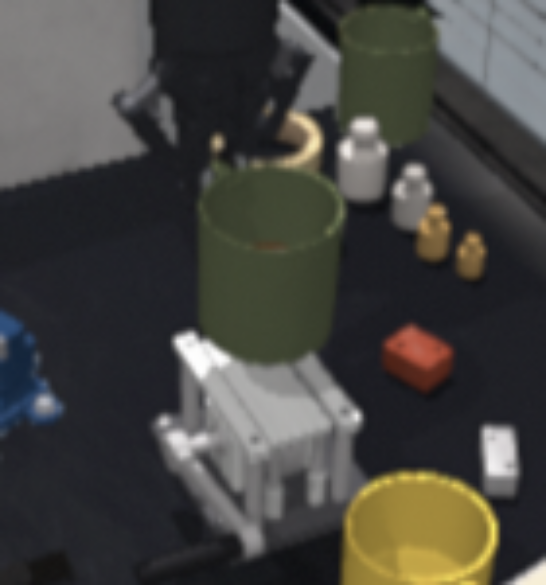

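The mug is off the rails and upright, with clear rail visible below it at crop (255,370). I'll carry it 0.16 m along +y to open bench, then lower it.

Request:
send_rows --pt "0 0.01 0.01 0 1" --pt "0 0.025 0.01 0 1" --pt "0 0.04 0.01 0 1" --pt "0 0.06 0.01 0 1" --pt "0 0.08 0.01 0 1" --pt "0 0.1 0.01 0 1" --pt "0 0.12 0.01 0 1" --pt "0 0.135 0.01 0 1" --pt "0 0.15 0.01 0 1" --pt "0 0.16 0.01 0 1" --pt "0 0.16 0.01 0 1" --pt "0 0.16 0.01 0 1"

```text
clock: 5.08
eef_pos: [0.5758, 0.1427, 0.2053]
eef_rot: [[-0.14, 0.99, -0.0], [0.99, 0.14, -0.0], [-0.0, -0.0, -1.0]]
contact_force: [0.1, -0.5, -2.5]
opening: 0.0157
```

```bash
cat > tilt.py <<'E'
from h import *
import sys
from scipy.optimize import least_squares
f=grab("scene");cv2.imwrite(f"pics/{sys.argv[1]}.png",cv2.resize(f["img"][80:260,130:350],None,fx=3,fy=3))
s=bot.get_state();e=s["eef_pos"];print(e,s["contact_force"],s["opening"])
c=np.array([e[0]+.008,e[1]-.0607]);zr=e[2]+.0245
P=world(f).reshape(-1,3);P=P[np.isfinite(P).all(1)]
q=P[(np.hypot(P[:,0]-c[0],P[:,1]-c[1])<.055)&(P[:,2]>zr-.09)&(P[:,2]<zr+.015)]
# outer wall: fit tilted cylinder
q=q[(q[:,2]<zr-.01)&(q[:,1]<c[1]+.03)&(np.hypot(q[:,0]-c[0],q[:,1]-c[1])>.036)]
def r(p):
    return np.hypot(q[:,0]-p[0]-p[2]*(q[:,2]-zr+.05),q[:,1]-p[1]-p[3]*(q[:,2]-zr+.05))-.043
o=least_squares(r,[*c,0,0],loss='soft_l1',f_scale=.002);print(len(q),"axis",o.x[:2],"tilt",o.x[2:],"res",np.median(abs(r(o.x))))
print("low/high z",q[:,2].min(),P[(np.hypot(P[:,0]-c[0],P[:,1]-c[1])<.045)&(P[:,2]>zr-.03)&(P[:,2]<zr+.01)][:,2].max())
E
python3 tilt.py s4
```

```text
[0.575904   0.14207038 0.20526456] [ 0.20929036 -0.3797332  -1.61625272] 0.015532736624839049
888 axis [0.58330512 0.0848281 ] tilt [-0.02200714 -0.06211355] res 0.0010879092757161493
low/high z 0.1398916743650872 0.2308577668588262
```

View pics/s4.png

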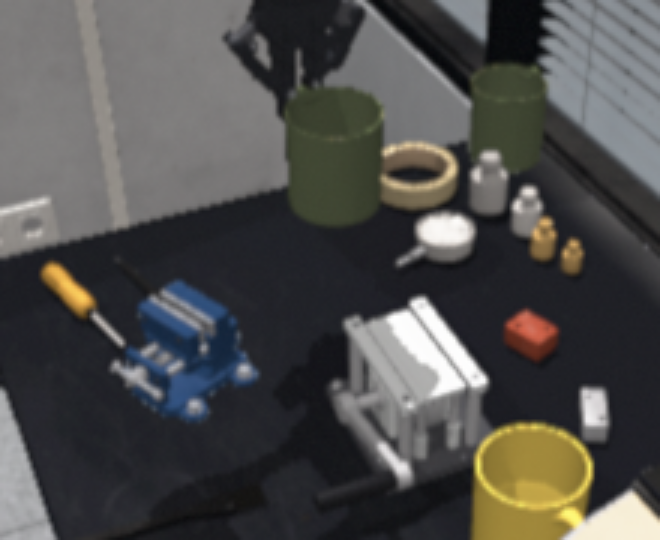

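The mug hangs over bare bench at crop (335,155), and no bystander is below it. It tilts by at most about 0.06 rad. I'll lower it to just above contact.

Request:
send_rows --pt "0 0 -0.015 0 1" --pt "0 0 -0.035 0 1" --pt "0 0 -0.055 0 1" --pt "0 0 -0.075 0 1" --pt "0 0 -0.09 0 1" --pt "0 0 -0.105 0 1" --pt "0 0 -0.115 0 1" --pt "0 0 -0.122 0 1" --pt "0 0 -0.127 0 1" --pt "0 0 -0.13 0 1" --pt "0 0 -0.13 0 1"

```text
clock: 6.05
eef_pos: [0.576, 0.1421, 0.0751]
eef_rot: [[-0.138, 0.99, -0.0], [0.99, 0.138, -0.0], [-0.0, -0.0, -1.0]]
contact_force: [0.4, 0.1, -2.0]
opening: 0.0155
```

Request:
send_rows --pt "0 0 -0.002 0 1" --pt "0 0 -0.003 0 1" --pt "0 0 -0.004 0 1" --pt "0 0 -0.005 0 1" --pt "0 0 -0.005 0 1" --pt "0 0 -0.005 0 1"

```text
clock: 6.55
eef_pos: [0.5762, 0.1424, 0.0706]
eef_rot: [[-0.139, 0.99, 0.001], [0.99, 0.139, 0.0], [0.0, 0.001, -1.0]]
contact_force: [1.3, 0.2, -0.1]
opening: 0.0157
```

```bash
python3 tilt.py s5
```

```text
[0.57620654 0.14240976 0.07054297] [ 0.17042364  0.94995981 -0.27820391] 0.01568154667415833
685 axis [0.58398593 0.08362834] tilt [-0.02972491 -0.0234111 ] res 0.0011824602570906645
low/high z 0.005265485671914427 0.09734598764443414
```

View pics/s5.png

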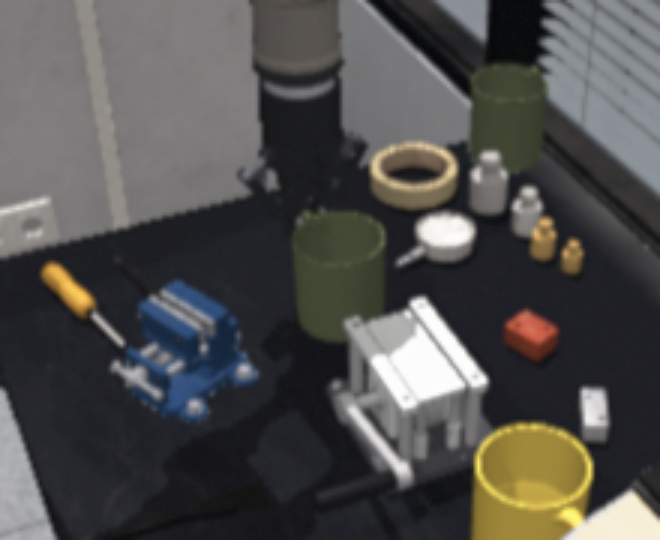

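The bench now carries the mug: the wrist load is about 0 and the tilt is small. I'll lower 1 mm more, then open slowly and retreat.

Request:
send_rows --pt "0 0 -0.001 0 1" --pt "0 0 -0.001 0 1" --pt "0 0 -0.001 0 0.6" --pt "0 0 -0.001 0 0.5" --pt "0 0 -0.001 0 0.3" --pt "0 0 -0.001 0 0" --pt "0 0 -0.001 0 -0.4" --pt "0 0 -0.001 0 -0.8" --pt "0 0 -0.001 0 -1" --pt "0 0 -0.001 0 -1" --pt "0 0 -0.001 0 -1" --pt "0 0 -0.001 0 -1" --grip_force 20

```text
clock: 7.6
eef_pos: [0.576, 0.1423, 0.0692]
eef_rot: [[-0.138, 0.99, 0.0], [0.99, 0.138, -0.0], [-0.0, 0.0, -1.0]]
contact_force: [-0.1, 0.4, 0.2]
opening: 0.0856
```

Request:
send_rows --pt "0 0 0.01 0 -1" --pt "0 0 0.03 0 -1" --pt "0 0 0.06 0 -1" --pt "0 0 0.09 0 -1" --pt "0 0 0.12 0 -1" --pt "0 0 0.15 0 -1" --pt "0 0 0.17 0 -1" --pt "0 0 0.17 0 -1"

```text
clock: 8.27
eef_pos: [0.5779, 0.1426, 0.2455]
eef_rot: [[-0.139, 0.99, 0.01], [0.99, 0.139, 0.001], [-0.0, 0.01, -1.0]]
contact_force: [-1.2, 0.4, 0.3]
opening: 0.0858
```

```bash
python3 - <<'E'
from h import *
f=grab("scene");cv2.imwrite(f"pics/s6.png",cv2.resize(f["img"][80:260,130:350],None,fx=3,fy=3))
s=bot.get_state();print(s["eef_pos"],s["eef_rot"][:,1],s["contact_force"],s["opening"])
P=world(f).reshape(-1,3);P=P[np.isfinite(P).all(1)]
q=P[(np.hypot(P[:,0]-.584,P[:,1]-.0836)<.06)&(P[:,2]<.12)]
r=q[q[:,2]>.088];print(len(r),r.min(0),r.max(0)); print(np.linalg.lstsq(np.c_[r[:,:2]-[.584,.0836],np.ones(len(r))],r[:,2],rcond=None)[0])
E
```

```text
[0.57702812 0.14246937 0.24269664] [0.99032268 0.13864127 0.00629159] [0.68890579 0.19275323 0.0250185 ] 0.08574642412228504
165 [0.54107273 0.03851786 0.08808686] [0.62564316 0.13616295 0.09679565]
[-0.00209435 -0.00872816  0.09231497]
```

View pics/s6.png

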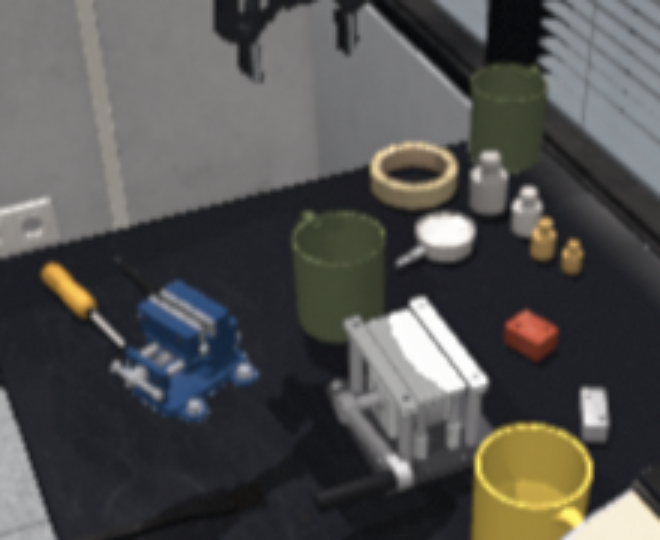

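The mug stands upright on the bench with its rim level at z≈0.092–0.097, and nothing is holding it. Now I'll go above the lever bar.

Request:
send_rows --pt "-0.097 -0.33 0 1.414 -1" --pt "-0.097 -0.33 0 1.414 -1" --pt "-0.097 -0.33 0 1.414 -1" --pt "-0.097 -0.33 0 1.414 -1" --pt "-0.097 -0.33 0 1.414 -1" --pt "-0.097 -0.33 0 1.414 -1" --pt "-0.097 -0.33 0 1.414 -1" --pt "-0.097 -0.33 0 1.414 -1" --pt "-0.097 -0.33 0 1.414 -1" --pt "-0.097 -0.33 0 1.414 0" --pt "-0.097 -0.33 0 1.414 0" --pt "-0.097 -0.33 0 1.414 0"

```text
clock: 9.32
eef_pos: [0.478, -0.1884, 0.2382]
eef_rot: [[-1.0, 0.031, -0.002], [0.031, 1.0, 0.001], [0.002, 0.001, -1.0]]
contact_force: [0.0, 0.3, -0.5]
opening: 0.0516
```

Request:
send_rows --pt "0 0 0 0 0" --pt "0 0 0 0 0" --pt "0 0 0 0 0"

```text
clock: 9.57
eef_pos: [0.4788, -0.1874, 0.2388]
eef_rot: [[-0.999, 0.039, -0.001], [0.039, 0.999, 0.001], [0.001, 0.001, -1.0]]
contact_force: [-0.5, -0.7, 0.2]
opening: 0.0425
```

```bash
python3 - <<'E'
from h import *
s=bot.get_state();print(s["clock"],s["qpos"],s["eef_pos"],s["eef_rot"][:,1],s["contact_force"],s["opening"])
f=grab("scene");cv2.imwrite(f"pics/s7.png",cv2.resize(f["img"][80:290,130:350],None,fx=2.8,fy=2.8))
P=world(f).reshape(-1,3);P=P[np.isfinite(P).all(1)]
b=P[(P[:,2]>.05)&(P[:,2]<.085)&(P[:,0]<.512)&(P[:,0]>.42)&(P[:,1]<-.16)&(P[:,1]>-.23)]
print(len(b),b.min(0),b.max(0),b.mean(0))
E
```

```text
9.5667 [-5.22247865e-01  3.30748272e-01  1.56821036e+00  9.24348012e-05
  1.24368676e+00 -2.05450555e+00] [ 0.4787822  -0.18738292  0.23879876] [3.85590741e-02 9.99256161e-01 5.67056839e-04] [-0.51912239 -0.68972983  0.20380414] 0.04249898353348407
195 [ 0.44817263 -0.19720322  0.06201772] [ 0.51156171 -0.18016239  0.07803955] [ 0.47832808 -0.19071134  0.07204857]
```

View pics/s7.png

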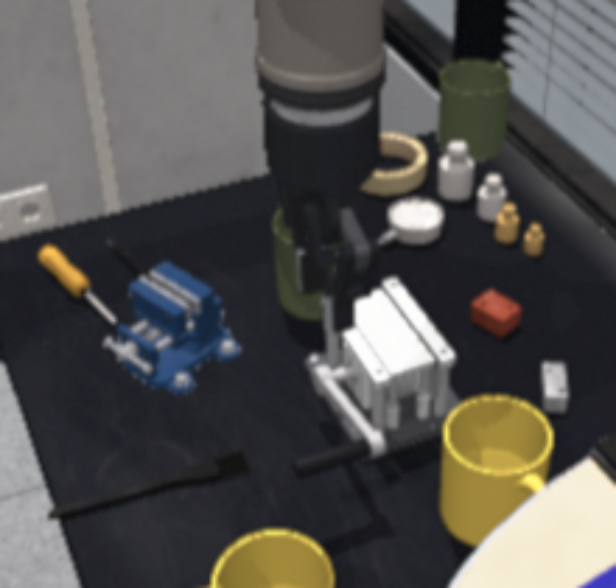

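The mug stands behind the gripper and the open fingers are above the bar at crop (335,460). I'll descend around the bar and close.

Request:
send_rows --pt "0 0 -0.04 0 0" --pt "0 0 -0.075 0 0" --pt "0 0 -0.105 0 0" --pt "0 0 -0.13 0 0" --pt "0 0 -0.15 0 0" --pt "0 0 -0.162 0 0" --pt "0 0 -0.169 0 0" --pt "0 0 -0.169 0 0" --pt "0 0 -0.169 0 0"

```text
clock: 10.37
eef_pos: [0.4792, -0.1877, 0.0705]
eef_rot: [[-0.999, 0.036, 0.0], [0.036, 0.999, 0.0], [-0.0, 0.0, -1.0]]
contact_force: [0.8, 0.8, 0.3]
opening: 0.0422
```

Request:
send_rows --pt "0 0 0 0 0.3" --pt "0 0 0 0 0.5" --pt "0 0 0 0 1" --pt "0 0 0 0 1" --pt "0 0 0 0 1" --pt "0 0 0 0 1" --pt "0 0 0 0 1" --pt "0 0 0 0 1" --grip_force 30

```text
clock: 11.03
eef_pos: [0.4795, -0.1873, 0.0706]
eef_rot: [[-0.999, 0.035, 0.001], [0.035, 0.999, 0.0], [-0.001, 0.0, -1.0]]
contact_force: [3.3, 4.1, 0.0]
opening: 0.0148
```

```bash
python3 - <<'E'
from h import *
s=bot.get_state();print(s["clock"],s["eef_pos"],s["eef_rot"][:,1],s["contact_force"],s["opening"])
f=grab("scene");cv2.imwrite(f"pics/s8.png",cv2.resize(f["img"][130:290,180:350],None,fx=3.5,fy=3.5))
# rows: arc
c=np.array([-.079,.045]);p=s["eef_pos"][1:]
y0=s["eef_pos"][1];a0=np.arccos(np.clip((-.079-y0)/.11,-1,1));print("a0 elev",a0)
for e in np.linspace(a0,np.pi/2,16):
    print(np.round([e-.175,.11*(np.cos(a0)-np.cos(e)),.11*(np.sin(e)-np.sin(a0))],4))
E
```

```text
11.0333 [ 0.47951125 -0.18730566  0.07056795] [3.52449477e-02 9.99378644e-01 3.46785150e-04] [3.31060721 4.0854441  0.01196183] 0.014814677828710059
a0 elev 0.1757427832973614
[0.0007 0.     0.    ]
[0.0937 0.0023 0.01  ]
[0.1867 0.0054 0.0197]
[0.2798 0.0095 0.0291]
[0.3728 0.0144 0.0381]
[0.4658 0.0201 0.0465]
[0.5588 0.0266 0.0544]
[0.6518 0.0338 0.0617]
[0.7448 0.0416 0.0683]
[0.8378 0.0501 0.0741]
[0.9308 0.059  0.0791]
[1.0238 0.0683 0.0832]
[1.1168 0.078  0.0865]
[1.2098 0.088  0.0889]
[1.3028 0.0981 0.0903]
[1.3958 0.1083 0.0908]
```

View pics/s8.png

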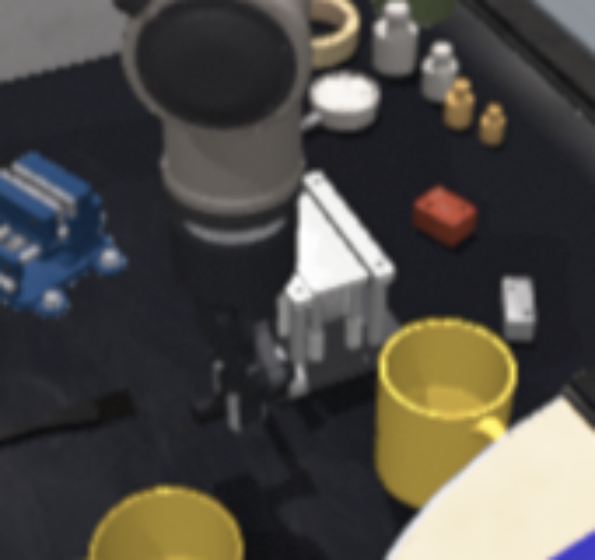

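The fingers hold the bar at crop (240,390), opening 15 mm. I'll swing along the arc in small steps.

Request:
send_rows --pt "0 0.0023 0.01 0 1" --pt "0 0.0054 0.0197 0 1" --pt "0 0.0095 0.0291 0 1" --pt "0 0.0144 0.0381 0 1" --pt "0 0.0201 0.0465 0 1" --pt "0 0.0266 0.0544 0 1" --pt "0 0.0266 0.0544 0 1"

```text
clock: 11.67
eef_pos: [0.4797, -0.1614, 0.1266]
eef_rot: [[-0.999, 0.034, 0.003], [0.034, 0.999, -0.003], [-0.003, -0.003, -1.0]]
contact_force: [2.1, -3.4, -1.0]
opening: 0.015
```

```bash
python3 - <<'E'
from h import *
s=bot.get_state();print(s["clock"],s["eef_pos"],s["contact_force"],s["opening"])
f=grab("scene");cv2.imwrite(f"pics/s9.png",cv2.resize(f["img"][130:290,180:350],None,fx=3.5,fy=3.5))
P=world(f);q=P[(abs(P[...,0]-.58)<.02)&(abs(P[...,1]+.08)<.05)];print(np.nanmedian(q[:,2]))
E
```

```text
11.6667 [ 0.47972552 -0.16137333  0.12661805] [ 2.08342563 -3.40937963 -1.01959483] 0.014992303150332264
0.08937663444646837
```

View pics/s9.png

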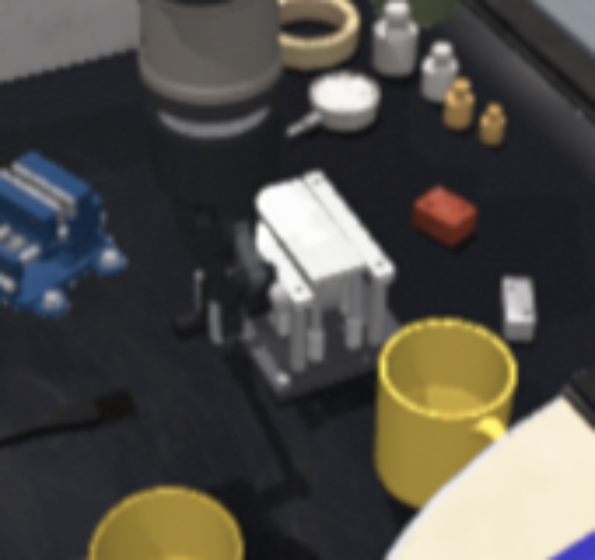

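The lever follows the gripper and the plate is rising (0.089). Continuing to the top.

Request:
send_rows --pt "0 0.0072 0.0073 0 1" --pt "0 0.015 0.0139 0 1" --pt "0 0.0235 0.0197 0 1" --pt "0 0.0324 0.0247 0 1" --pt "0 0.0417 0.0288 0 1" --pt "0 0.0514 0.0321 0 1" --pt "0 0.0614 0.0345 0 1" --pt "0 0.0715 0.0359 0 1" --pt "0 0.0817 0.0364 0 1" --pt "0 0.0817 0.0364 0 1" --pt "0 0.0817 0.0364 0 1"

```text
clock: 12.63
eef_pos: [0.4809, -0.0807, 0.1634]
eef_rot: [[-0.999, 0.035, 0.006], [0.035, 0.999, -0.004], [-0.006, -0.003, -1.0]]
contact_force: [2.5, -4.5, 12.6]
opening: 0.0144
```

```bash
cat > chk.py <<'E'
from h import *
import sys
s=bot.get_state();print(s["clock"],s["eef_pos"],s["contact_force"],s["opening"],abs(s["qd"]).max())
f=grab("scene");cv2.imwrite(f"pics/{sys.argv[1]}.png",cv2.resize(f["img"][100:270,150:350],None,fx=3.5,fy=3.5))
P=world(f);q=P[(abs(P[...,0]-.59)<.012)&(P[...,1]<-.09)&(P[...,1]>-.12)];print("plate",np.nanmedian(q[:,2]))
q=P[(abs(P[...,0]-.619)<.006)&(abs(P[...,1]+.08)<.05)&(P[...,2]>.07)];print("rail",np.nanmedian(q[:,2]))
q=P[(P[...,0]<.528)&(P[...,0]>.44)&(abs(P[...,1]+.08)<.09)&(P[...,2]>.02)&(P[...,2]<.18)]
for z in np.arange(.03,.18,.01):
    k=q[(abs(q[:,2]-z)<.005)&(q[:,0]>.508)]
    if len(k):print(round(z,3),len(k),k.mean(0),k[:,1].min(),k[:,1].max())
k=q[(q[:,0]<.465)];print("bar end",len(k), k.min(0) if len(k) else 0,k.max(0) if len(k) else 0)
E
python3 chk.py s10
```

```text
12.6333 [ 0.4808866  -0.08070068  0.16339747] [ 2.46254733 -4.52781234 12.62257597] 0.014379902451664092 0.006745921269064721
plate 0.06160641756401852
rail 0.08681067854227209
0.04 13 [ 0.51562279 -0.0828243   0.04109199] -0.09310456195406391 -0.06925617724676192
0.05 30 [ 0.51715259 -0.08624958  0.049708  ] -0.09451832930356274 -0.06723318134186396
0.06 20 [ 0.5172303  -0.084945    0.05887433] -0.09017597261122767 -0.0744608771933043
0.07 14 [ 0.51735041 -0.08480964  0.06957883] -0.08898772914000153 -0.07860515008149005
0.08 15 [ 0.51764113 -0.08594218  0.0799441 ] -0.08873090863517574 -0.07857969330935888
0.09 16 [ 0.51751934 -0.08595356  0.09008749] -0.08935568967123675 -0.07913926479994182
0.1 16 [ 0.51773572 -0.08562274  0.10005328] -0.08851720749212266 -0.07951801549187265
0.11 16 [ 0.51819772 -0.08550858  0.11057625] -0.08890817441479948 -0.0750918736684888
0.12 18 [ 0.5171554  -0.08408623  0.1196949 ] -0.08918361916299344 -0.07329093516742458
0.13 16 [ 0.51634148 -0.08454101  0.13010029] -0.08979705548833072 -0.07664468989298256
0.14 15 [ 0.51684895 -0.08588492  0.14030293] -0.09083281991721026 -0.0755235628013744
0.15 13 [ 0.51718487 -0.08865781  0.1512195 ] -0.09039694332814086 -0.0867979425110822
0.16 39 [ 0.51585261 -0.08561673  0.16149165] -0.09498950483221213 -0.07339788555488569
0.17 6 [ 0.51906135 -0.08266713  0.16550703] -0.08729948359205186 -0.0789070756825544
bar end 50 [ 0.44943484 -0.09065182  0.15040179] [ 0.46417261 -0.07737571  0.16433405]
```

View pics/s10.png

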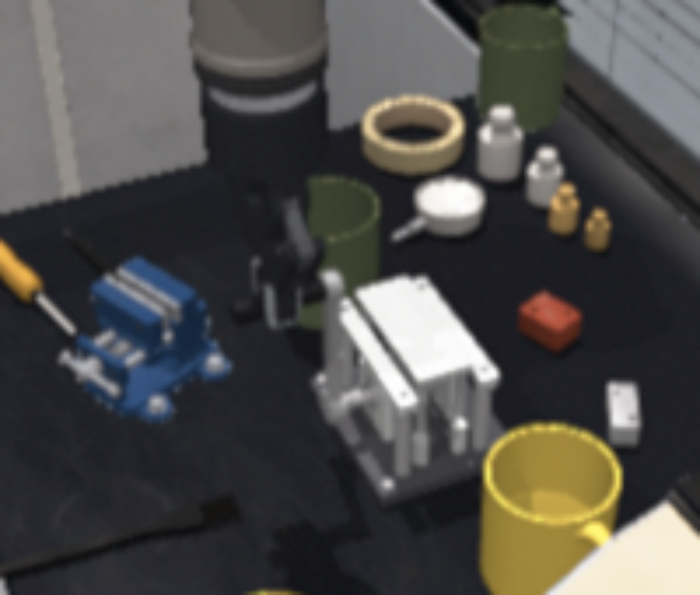

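The lever stands straight up at crop (333,320) and the plate is proud of the rails. I'll relieve the vertical push (12.6 N) and measure the plate properly.

Request:
send_rows --pt "0 0 0.001 0 1" --pt "0 0 0.0015 0 1" --pt "0 0 0.0015 0 1" --pt "0 0 0.0015 0 1" --pt "0 0 0.0015 0 1" --pt "0 0 0.0015 0 1"

```text
clock: 13.18
eef_pos: [0.4809, -0.0808, 0.1636]
eef_rot: [[-0.999, 0.035, 0.005], [0.035, 0.999, -0.003], [-0.005, -0.002, -1.0]]
contact_force: [5.7, -4.8, 1.3]
opening: 0.0146
```

```bash
python3 - <<'E'
from h import *
s=bot.get_state();print(s["clock"],s["eef_pos"],s["contact_force"],s["opening"],abs(s["qd"]).max())
for n in("scene","top"):
    f=grab(n);P=world(f)
    for x in np.arange(.545,.625,.008):
        q=P[(abs(P[...,0]-x)<.004)&(abs(P[...,1]+.081)<.05)&(P[...,2]>.075)&(P[...,2]<.115)][:,2]
        print(n,round(x,3),len(q),np.round(np.percentile(q,[20,50,80]),4) if len(q) else"")
    q=P[(P[...,0]>.508)&(P[...,0]<.528)&(abs(P[...,1]+.08)<.06)&(P[...,2]>.07)&(P[...,2]<.148)]
    if len(q)>10:print(n,"arm",cv2.fitLine(q.astype(np.float32),cv2.DIST_HUBER,0,.01,.01).ravel())
    q=P[(np.hypot(P[...,0]-.584,P[...,1]-.0836)<.05)&(P[...,2]<.12)&(P[...,2]>.085)]
    print(n,"mug rim",len(q),q.min(0) if len(q) else "",q.max(0)if len(q) else "")
    r=P[(np.hypot(P[...,0]-.584,P[...,1]-.0836)<.05)&(P[...,2]<.12)&(P[...,2]>.03)];print(len(r))
    cv2.imwrite(f"pics/{n}11.png",f["img"])
E
```

```text
13.1833 [ 0.48089491 -0.08078578  0.16358278] [ 5.74904934 -4.80273284  1.25038321] 0.014598952562101725 0.001668747579676277
scene 0.545 103 [0.0818 0.0862 0.0876]
scene 0.553 80 [0.0858 0.0868 0.0877]
scene 0.561 105 [0.0923 0.0968 0.0982]
scene 0.569 93 [0.0968 0.0978 0.0989]
scene 0.577 80 [0.0971 0.0979 0.0988]
scene 0.585 87 [0.0967 0.098  0.0987]
scene 0.593 92 [0.0964 0.0978 0.0986]
scene 0.601 51 [0.0963 0.0975 0.0988]
scene 0.609 57 [0.0854 0.0868 0.0876]
scene 0.617 59 [0.0853 0.0865 0.0878]
scene arm [-0.00682972 -0.0246663   0.9996724   0.517199   -0.0858907   0.11919488]
scene mug rim 125 [0.56564735 0.03791869 0.08500473] [0.62679494 0.12213805 0.09916449]
526
top 0.545 0 
top 0.553 0 
top 0.561 0 
top 0.569 0 
top 0.577 0 
top 0.585 13 [0.0956 0.0972 0.0979]
top 0.593 47 [0.0962 0.0968 0.0979]
top 0.601 44 [0.0954 0.0968 0.0987]
top 0.609 100 [0.0847 0.086  0.0876]
top 0.617 86 [0.0845 0.086  0.0875]
top mug rim 191 [0.54131774 0.04064633 0.08509905] [0.62555211 0.13308615 0.09764826]
1054
```

View pics/scene11.png

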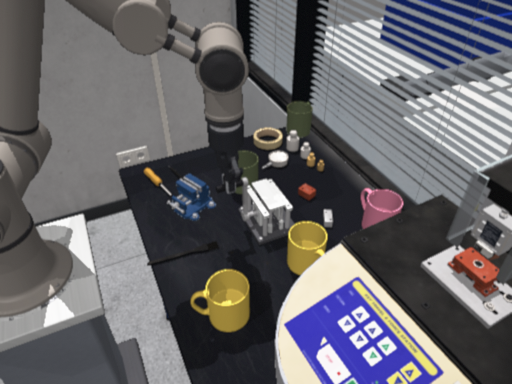

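View pics/top11.png

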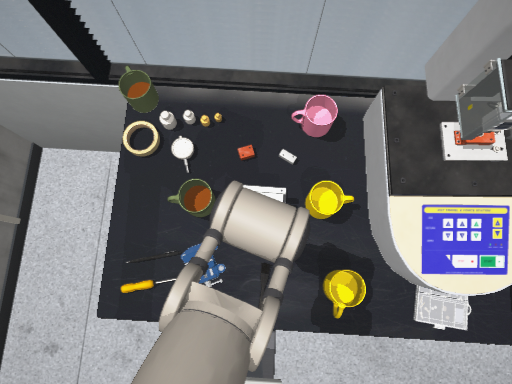

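The plate is 11 mm above the rails (0.097–0.098 m), which matches full lift. The lever is within about 0.03 rad of vertical and still. The mug stands upright at top pixel (196,198), clear of the lift. Handing in.

```bash
python3 -c "
from cell import bot
print(bot.job_done()); s=bot.get_state(); print(s['clock'],s['eef_pos'],s['contact_force'],s['opening'])"
```

```text
the job is handed in; nothing more can be done
None
the job is handed in; nothing more can be done
```

I lifted the green mug off the lift by its handle and stood it on the bare bench about 0.16 m to the left of where it was. I then gripped the lever's cross handle, swung it to straight up, and handed the job in at about 13.3 s with the gripper still holding it. `job_done()` gave no verdict.

My last checks before handing in:

- **Plate:** it measured about 97 to 98 mm above the bench, 11 mm above the rails, which matches full lift.
- **Lever:** it was within about 0.03 rad of vertical and the arm was at rest. The grip was set to 30 N, and the wrist force was about 7.6 N.
- **Mug:** after release its rim was nearly level at about 94 mm, and later views showed it unmoved. It was let go, with its edge about 55 mm from the lift base.
- **Other items:** the other things on the bench looked unmoved in the pictures. I did not measure how far they might have moved, and the arm hid part of the view from above, including most of the brush.

Two readings were off:

- **Plate check:** my first reading gave 62 mm because the window missed the plate. I re-measured it in both cameras.
- **Gripper opening:** it reads 14.6 mm on the 16 mm bar, which I put down to gripper calibration or squeeze.

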